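Tamp the sprung plate of a filter holder down to its stop

ROBOT

A 7-joint arm with a two-finger parallel gripper is mounted at the origin on a cart in front of the work surface, level with it; the furniture and walls round the work are solid. World frame = base frame: x ahead of the robot, y to its left, z up, the work surface at z = 0. Lengths are in m, angles in rad, forces in N, time in s.
With the tool pointing down it reaches from about 0.425 to 0.875 m from the base axis. Payload 8.4 kg.
Tool frame: the origin (TCP) lies on the centre line of the jaws, within the pads' length; the fingertips stand 19 mm ahead of it and the grasp point (between the pads) is the TCP (manip.tip_reach is the distance from the TCP to the fingertips, in m); z points along the fingers, y is the line along which they close (so a half turn about z gives the same grasp; the last joint's range is limited). The gripper opens to 87 mm and grips with 3 to 60 N. Pads are 19 mm wide; open, the fingers measure 117 mm over their backs; the gripper's body (75 mm by 190 mm) begins 51 mm behind the grasp point.
Start: joints at [-1.246, 0.333, 0.04, 1.465, -0.013, 1.343, -0.059], TCP at [0.267, 0.592, 0.205] pointing down, gripper open.
Joint ranges: [-2.58, 2.58], [-0.38, 2.09], [-1.3, 1.39], [0.25, 2.4], [-1.5, 4.64], [0.08, 2.09], [-2.65, 2.65]. Speed limits (rad/s): [2.22, 2.22, 2.79, 2.79, 3.14, 3.14, 3.14].

INTERFACE

Orientations are given as a rotation vector (axis times angle).
In Python, from rig import manip gives the robot as it stands. The module is installed in compiled form; this text tells all that it offers.
- The arm moves only by the shell command python3 -m pendant 'ROWS'. ROWS is JSON, a list of rows, each a list of 3 entries, a list of its own where there are three numbers: the shift along the world's x, y, z each as a share of 0.5 m, from -1 to 1, then the turn, a rotation vector about the world's x, y, z each as a share of 2 rad, from -1 to 1, then the opening, from 0 (shut) to 1 (fully open). A call has 1 to 20 rows; each row is the pose to reach, as a shift and turn from the pose commanded when the call began; what a row does not reach only later rows make up. A row lasts 1/8 s, in which the tool goes at most 62.5 mm and 10.7 degrees, less where a joint would pass 70% of its speed; a pose out of reach is approached as far as the arm can. A call with a number of a shift or a turn outside -1 to 1 is refused whole. A call with a gripper value outside its range is refused whole. The fingers move at their own pace and stop on an object; the grip force is fixed at half the most. Time passes only in rows, so rows that repeat a pose let the fingers close. It gives the time, the measured TCP pose, the force, the opening and the grip force at its end, in the units of the state.
- manip.observe(): the state, without advancing time (a new reading comes with each control period).
- manip.snapshot(name): name is "side" or "top" or "wrist"; returns a dict with "img" (480x640x3 uint8, red, green, blue), "depth" (480x640 float32, m along the optical axis (not along the pixel's ray), 0 where there is no reading), "K" (3x3 intrinsics, pixels), "xyz" and "attitude" of the camera in the world; the wrist camera has in their place "mount" (4x4, takes a point from camera to tool coordinates, whose origin is the TCP and whose axes are the flange's). Camera axes: x right, y up, looking along -z (the intrinsics and any distortion apply to the point x, -y, -z); pixel columns grow to the right and rows downward; lengths in m; the calibration is good to about 2 mm. A picture is of the moment at which its call begins: read the wrist's pose just before it.
- manip.hand_in(): hands the job in; it is judged then, once.
Trained networks look in a picture, given as the dict that the camera call returned (one of the last four; its "shot" number tells which), for a name from the list of things; names that differ only in an ending like _2 or _b are one class to them, and where a whole thing is asked for, a point or a joint stands for the part that bears it (a point fixed in the world has none). Each returns a list of dicts, best first, with "confidence" (0 to 1); they miss things now and then, are a little off and sometimes report something else, mostly with a low value. They report only what shows in the picture. A call takes as long as a camera call. They do not tell look-alikes from the thing itself.
- manip.look_for(thing, picture): "centre" ([x, y, z] in m, in world coordinates, good to about 4 mm: the middle of the surface that is visible of it).
- manip.landmark_of(thing, picture): "centre" ([x, y, z] in m, in world coordinates, good to about 4 mm: a listed point, or the origin of a listed thing).
The state is a dict: "time": time; "joint_positions": joint angles; "joint_velocities": joint speeds; "tau": joint torques, N m; "tcp_pos": TCP position; "tool_rot": TCP orientation; "wrist_force": force on the tool from outside, world axes, zero at the start; "ft_torque": the same for the moment, N m; "gripper_width": finger opening in m; "grip_force": force on a finger pad.
Only numpy, scipy, OpenCV 4.12 (cv2) and the standard library are available. Lean on these libraries where they do the work, as an engineer would, in place of code of your own. Each camera call takes 0.05 s, during which the arm holds its last target. There are 200 camera calls.

TASK

Take the tamper out of its tray, set its flat foot squarely into the round filter holder on the tamping stand and press straight down until the sprung plate inside sits level and fully down on its stop. Hold it there for a full second with a push of about 20 newtons, never more than 30, then let the plate come back up and put the tamper back upright in its tray. Leave the mug, the jar and the canister where they are.

Things in the scene. Friction and masses are not known exactly. Their poses are not given: they have to be found in the camera images.
- station: Tamping stand, fixed: black foot 110x100x12 mm (x, y, z) with a pedestal that carries a round steel filter holder, open at the top, its black handle pointing along the stand's -x (handle ends 153 mm from the axis, 64 mm above the worktop). Origin: centre of the foot's underside, on the holder's upright axis, at worktop height. The whole stand is 90 mm high
- mouth (a point): Centre of the filter holder's open mouth, at its rim, 90 mm above the worktop. The bore is 57 mm across; its top 12 mm flare out like a funnel to about 69 mm inside (77 mm outside) at the rim. z up
- tamper_center (a point): Half-way up the tamper, on its axis, 52 mm above the flat underside of its foot; z along the axis, up. The tamper stands upright in its tray at the start: steel foot 52 mm across and 14 mm thick, a thin neck, and a straight round wooden handle 30 mm across from 24 mm below to 44 mm above this point, with a domed top at 52 mm above it. Total height 104 mm, weight 0.24 to 0.4 kg. A good place to grip is 16 mm above this point
- rest_floor (a point): Centre of the floor of the tamper's tray, 6 mm above the worktop; z up. The tray is fixed, round, 20 mm high, 62 mm across inside at the floor, its wall flaring outwards at the top to 74 mm inside (84 mm outside)
- mug: White mug, 86 mm across, 118 mm with its handle, 92 mm high, loose, to be left alone; origin: middle of its underside
- jar: Glass jar with a dark lid, 71x76x98 mm, loose, to be left alone; origin: centre of its underside
- canister: Pale canister with a wooden lid, 102 mm across, 140 mm high, loose, to be left alone; origin: centre of its underside
- spring_unit: Spring unit inside the filter holder, carrying the sprung plate; this is its fixed frame, equal to the stand's, and does not show the plate's height. At rest the plate's top is 14 to 26 mm below the rim, set anew each time and not measured. It goes down 8 mm to its stop against 4 N at first, 11 N at the stop. Beyond, only the stop's rubber buffer yields, 1 mm per 15 N
- plate_roll (a joint): Tilt of the sprung plate (round, flat metal, 55 mm across, 4 mm thick, in the holder's bore) about the stand's x axis, rad: 0 level, up to 0.1 either way on a weak pivot
- press_plate (a joint): Tilt of the same sprung plate about the stand's y axis, rad: 0 level, up to 0.1 either way
Mind the look-alikes: they are no part of the job. Leave any green or orange look-alike of the part that bears tamper_center alone.

How it is judged:
By the outcome, as a careful person would: the job done as asked, in the order asked, and still so for the second after the job is handed in, with the robot touching nothing.
It also fails if it takes over 69 s, if anything falls off the work surface, if the arm or the gripper's body presses on something with over 40 N, if the wrist force passes 120 N, or if a joint passes its speed limit or range.

## Working session

There is one attempt and no reset: what is moved stays moved. The work goes in short steps, Python scripts to look and compute and a shell command to move; the robot and the scene stay as the last step left them, time stands still between calls to the robot, and variables do not carry over. Pictures are saved under pics/ and viewed, at most 10 in all, crops included, and the job is handed in when it is done.

```bash
mkdir -p pics
cat > h.py <<'E'
from rig import manip
import numpy as np, cv2
from scipy.spatial.transform import Rotation as R
def save(p,n): cv2.imwrite('pics/'+n,cv2.cvtColor(p['img'],cv2.COLOR_RGB2BGR))
def camT(p,st=None):
    T=np.eye(4)
    if 'mount' in p:
        W=np.eye(4);W[:3,:3]=R.from_rotvec(st['tool_rot']).as_matrix();W[:3,3]=st['tcp_pos'];return W@np.array(p['mount'])
    a=np.array(p['attitude'],float)
    T[:3,:3]=a if a.shape==(3,3) else R.from_rotvec(a).as_matrix() if a.size==3 else R.from_quat(a).as_matrix()
    T[:3,3]=p['xyz'];return T
def cloud(p,st=None):
    K=np.array(p['K']);d=p['depth'];v,u=np.mgrid[:480,:640]
    q=np.stack([(u-K[0,2])/K[0,0]*d,-(v-K[1,2])/K[1,1]*d,-d],-1)
    T=camT(p,st);w=q@T[:3,:3].T+T[:3,3];w[d==0]=np.nan;return w
E
python3 - <<'E'
from h import *
s=manip.observe();print({k:np.round(v,4) for k,v in s.items()})
for c in ('top','side'):
    p=manip.snapshot(c);save(p,c+'1.png');print(c,p['xyz'],p['attitude'],np.round(p['K'],1).tolist(),[k for k in p])
    for t in ('mouth','tamper_center','rest_floor','station','mug','jar','canister'):
        print(t,[(np.round(r['centre'],3).tolist(),round(r['confidence'],2)) for r in manip.landmark_of(t,p)[:4]])
E
```

```text
{'time': np.float64(0.0), 'joint_positions': array([-1.2462,  0.3339,  0.0398,  1.4663, -0.0134,  1.3433, -0.0585]), 'joint_velocities': array([ 0.0001,  0.001 , -0.0012, -0.0002, -0.0004,  0.0013, -0.0028]), 'tau': array([ 5.00000e-04, -6.56358e+01,  1.33530e+00, -4.03809e+01,
       -5.98000e-02,  4.46000e-02,  2.00000e-04]), 'tcp_pos': array([0.2671, 0.592 , 0.2043]), 'tool_rot': array([-6.6060e-01, -3.0711e+00,  2.5000e-03]), 'wrist_force': array([-0.1334,  0.6945, -0.9305]), 'ft_torque': array([ 0.0438,  0.0061, -0.031 ]), 'grip_force': np.float64(0.0), 'gripper_width': np.float64(0.0867)}
top [ 0.43847566 -0.06415074  1.09563496] [ 0.07393506 -0.09502719 -1.56018396] [[468.0, 0.0, 320.5], [0.0, 468.0, 241.0], [0.0, 0.0, 1.0]] ['img', 'depth', 'K', 'xyz', 'attitude', 'shot']
mouth [([0.484, 0.137, 0.09], 0.72)]
tamper_center [([0.455, -0.095, 0.048], 0.93), ([0.419, -0.366, 0.051], 0.91), ([0.452, -0.214, 0.057], 0.63)]
rest_floor [([0.451, -0.216, 0.006], 0.97)]
station [([0.483, 0.143, -0.001], 0.78)]
mug [([0.571, -0.021, 0.0], 0.69)]
jar [([0.549, -0.391, -0.003], 0.64)]
canister [([0.654, -0.204, 0.005], 0.76)]
side [ 0.54842245 -0.98440572  0.51657353] [ 1.13195782  0.01348058 -0.0094791 ] [[457.7, 0.0, 326.8], [0.0, 457.7, 237.7], [0.0, 0.0, 1.0]] ['img', 'depth', 'K', 'xyz', 'attitude', 'shot']
mouth [([0.477, 0.143, 0.089], 0.77)]
tamper_center [([0.418, -0.369, 0.054], 0.91), ([0.452, -0.096, 0.052], 0.89), ([0.452, -0.214, 0.055], 0.64)]
rest_floor [([0.449, -0.218, 0.005], 0.68)]
station [([0.482, 0.136, 0.004], 0.87)]
mug [([0.572, -0.016, 0.0], 0.6)]
jar [([0.553, -0.389, 0.003], 0.91)]
canister [([0.653, -0.206, -0.003], 0.9)]
```

View pics/top1.png

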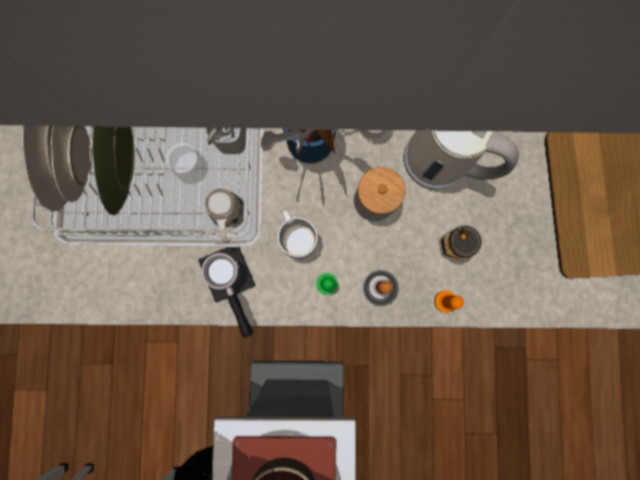

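View pics/side1.png

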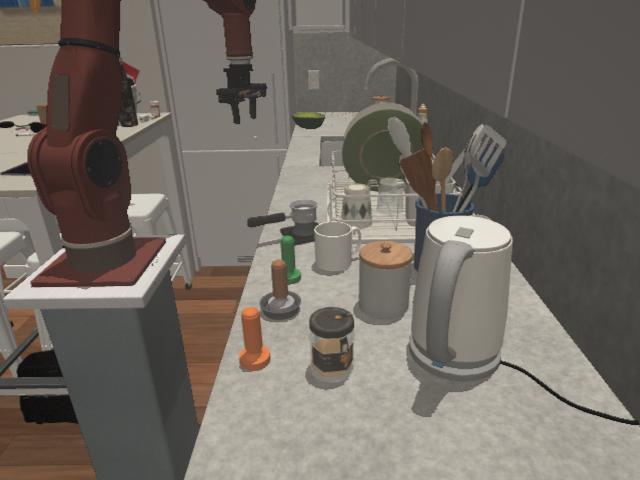

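Run:
```python
from h import *
def fit(xy):
    A=np.c_[2*xy,np.ones(len(xy))];s=np.linalg.lstsq(A,(xy**2).sum(1),rcond=None)[0];return s[:2],np.sqrt(s[2]+s[:2]@s[:2])
for c in ('top','side'):
    p=manip.snapshot(c);w=cloud(p)
    def pts(x,y,r,z0,z1):
        m=(np.hypot(w[...,0]-x,w[...,1]-y)<r)&(w[...,2]>z0)&(w[...,2]<z1);return w[m]
    a=pts(.452,-.215,.03,.06,.2);print(c,'tamper',len(a),np.round(np.r_[a.mean(0),a.min(0),a.max(0)],4) if len(a) else '')
    for z0,z1 in ((.03,.05),(.05,.07),(.07,.09),(.09,.096),(.096,.12)):
        a=pts(.452,-.215,.03,z0,z1)
        if len(a)>9: print(' h',z0,len(a),*[np.round(q,4) for q in fit(a[:,:2])])
    a=pts(.452,-.215,.05,.016,.03);print(' tray rim',len(a),*[np.round(q,4) for q in fit(a[:,:2])])
    a=pts(.482,.14,.05,.08,.1);print(' mouth rim',len(a),np.median(a[:,2]),*[np.round(q,4) for q in fit(a[:,:2])],np.round(np.r_[a.min(0),a.max(0)],4))
    a=pts(.482,.14,.02,.03,.1);print(' plate',len(a),np.round(np.percentile(a[:,2],[10,50,90]),4) if len(a) else '')
    if len(a)>20:print(np.linalg.lstsq(np.c_[a[:,:2]-a[:,:2].mean(0),np.ones(len(a))],a[:,2],rcond=None)[0])
```

```text
top tamper 184 [ 0.4512 -0.213   0.1028  0.4366 -0.2295  0.0626  0.4663 -0.201   0.1154]
 h 0.05 15 [ 0.4518 -0.2162] 0.0151
 h 0.07 21 [ 0.4515 -0.2161] 0.015
 h 0.096 155 [ 0.4515 -0.2151] 0.0104
 tray rim 534 [ 0.4498 -0.2184] 0.0324
 mouth rim 405 0.0878419367711949 [0.4825 0.1394] 0.0336 [0.4464 0.1028 0.08   0.5194 0.1762 0.0952]
 plate 262 [0.0678 0.0701 0.0727]
[ 0.00480296 -0.00081808  0.07021571]
side tamper 398 [ 0.4505 -0.2255  0.0879  0.4346 -0.233   0.0603  0.4644 -0.2075  0.1107]
 h 0.03 104 [ 0.4495 -0.217 ] 0.0134
 h 0.05 138 [ 0.4494 -0.2168] 0.0137
 h 0.07 146 [ 0.4494 -0.2165] 0.014
 h 0.09 40 [ 0.4494 -0.2158] 0.0144
 h 0.096 146 [ 0.45   -0.2203] 0.0095
 tray rim 489 [ 0.4475 -0.2165] 0.0292
 mouth rim 211 0.08568800613203081 [0.4803 0.1382] 0.0345 [0.4428 0.0999 0.0802 0.517  0.177  0.0908]
 plate 3 [0.0692 0.0697 0.0699]
```

Top view: the brown tamper stands in its grey tray at pixel (383,287). The green look-alike is at (327,284), the orange one at (449,301), and the stand at (220,270) with its handle towards (245,330). The side view agrees, with the tamper at (280,285) between the green and orange ones. I'll move above the stand first to measure it with the wrist camera.

```bash
python3 -m pendant '[[[0.14,-0.2,0.16],[0,0,-0.1],1],[[0.428,-0.906,0.16],[0,0,-0.573],1],[[0.428,-0.906,0.16],[0,0,-0.573],1],[[0.428,-0.906,0.16],[0,0,-0.573],1],[[0.428,-0.906,0.16],[0,0,-0.573],1],[[0.428,-0.906,0.16],[0,0,-0.573],1],[[0.428,-0.906,0.16],[0,0,-0.573],1],[[0.428,-0.906,0.16],[0,0,-0.573],1],[[0.428,-0.906,0.16],[0,0,-0.573],1],[[0.428,-0.906,0.16],[0,0,-0.573],1],[[0.428,-0.906,0.16],[0,0,-0.573],1],[[0.428,-0.906,0.16],[0,0,-0.573],1],[[0.428,-0.906,0.16],[0,0,-0.573],1]]'
cat > w.py <<'E'
from h import *
import sys
def wrist(name,things):
    s=manip.observe();p=manip.snapshot('wrist');save(p,name)
    print(np.round(s['time'],2),np.round(s['tcp_pos'],4),np.round(s['tool_rot'],4),np.round(s['wrist_force'],2),np.round(s['gripper_width'],4))
    for t in things: print(t,[(np.round(r['centre'],4).tolist(),round(r['confidence'],2)) for r in manip.landmark_of(t,p)[:3]])
    return s,p,cloud(p,s)
def fit(xy):
    A=np.c_[2*xy,np.ones(len(xy))];s=np.linalg.lstsq(A,(xy**2).sum(1),rcond=None)[0];return s[:2],np.sqrt(s[2]+s[:2]@s[:2])
E
python3 - <<'E'
from w import *
s,p,w=wrist('w1.png',['mouth','station'])
def pts(x,y,r,z0,z1):
    return w[(np.hypot(w[...,0]-x,w[...,1]-y)<r)&(w[...,2]>z0)&(w[...,2]<z1)]
a=pts(.482,.14,.05,.084,.1);print('rim',len(a),np.median(a[:,2]),*fit(a[:,:2]),np.r_[a.min(0),a.max(0)])
a=pts(.482,.14,.02,.03,.1);print('plate',len(a),np.percentile(a[:,2],[10,50,90]))
print(np.linalg.lstsq(np.c_[a[:,:2]-a[:,:2].mean(0),np.ones(len(a))],a[:,2],rcond=None)[0])
E
```

```text
time: 2.52
tcp_pos: [0.481, 0.1404, 0.285]
tool_rot: [-2.218, -2.224, 0.001]
wrist_force: [-0.2, 1.0, -0.7]
gripper_width: 0.0871
grip_force: 0.0
2.52 [0.481  0.1404 0.285 ] [-2.2185e+00 -2.2243e+00  5.0000e-04] [-0.19  0.97 -0.68] 0.0871
mouth [([0.4785, 0.1422, 0.0869], 0.78)]
station [([0.4773, 0.1402, -0.0052], 0.92)]
rim 1594 0.08856263222917032 [0.48235417 0.14045785] 0.03479748328216579 [0.44504842 0.10264102 0.08401642 0.51996094 0.17770134 0.09180028]
plate 1280 [0.06831914 0.06937433 0.07038168]
[ 0.00016573 -0.00183696  0.06935665]
```

View pics/w1.png

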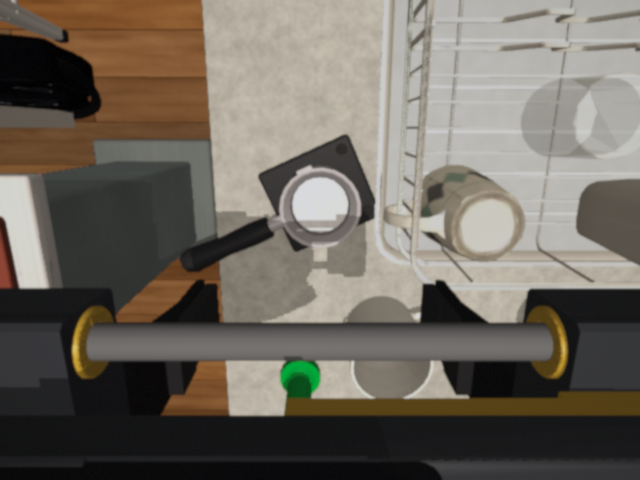

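The wrist view shows the holder mouth at (320,207) with the plate inside it. Its rim fits to (0.482, 0.140), and the plate's top is about 20 mm below the rim. Next is the tamper.

```bash
python3 -m pendant '[[[-0.062,-0.714,-0.04],[0,0,0],1],[[-0.062,-0.714,-0.04],[0,0,0],1],[[-0.062,-0.714,-0.04],[0,0,0],1],[[-0.062,-0.714,-0.04],[0,0,0],1],[[-0.062,-0.714,-0.04],[0,0,0],1],[[-0.062,-0.714,-0.04],[0,0,0],1],[[-0.062,-0.714,-0.04],[0,0,0],1],[[-0.062,-0.714,-0.04],[0,0,0],1],[[-0.062,-0.714,-0.04],[0,0,0],1]]'
python3 - <<'E'
from w import *
s,p,w=wrist('w2.png',['tamper_center','rest_floor'])
def pts(x,y,r,z0,z1):
    return w[(np.hypot(w[...,0]-x,w[...,1]-y)<r)&(w[...,2]>z0)&(w[...,2]<z1)]
for z0,z1 in ((.03,.06),(.06,.09),(.09,.102),(.102,.12)):
    a=pts(.4505,-.2165,.03,z0,z1)
    if len(a)>9: print(z0,len(a),*fit(a[:,:2]),a.mean(0),a[:,2].max())
a=pts(.45,-.2165,.05,.016,.03);print('tray',len(a),*fit(a[:,:2]),np.r_[a.min(0),a.max(0)])
E
```

```text
time: 3.8
tcp_pos: [0.4507, -0.2162, 0.2651]
tool_rot: [-2.218, -2.225, -0.0]
wrist_force: [1.0, 0.3, -0.2]
gripper_width: 0.0872
grip_force: 0.0
3.8 [ 0.4507 -0.2162  0.2651] [-2.2176e+00 -2.2249e+00 -1.0000e-04] [ 0.97  0.28 -0.17] 0.0872
tamper_center [([0.4527, -0.2155, 0.0611], 0.82), ([0.4533, -0.0934, 0.049], 0.8)]
rest_floor [([0.6514, -0.2035, -0.0015], 0.53)]
0.03 98 [ 0.45143539 -0.21531448] 0.014767786819848003 [ 0.45142917 -0.20283669  0.04814207] 0.059936435424512824
0.06 145 [ 0.45142166 -0.21533136] 0.014772514389054402 [ 0.45152325 -0.20302642  0.07594551] 0.08998630458919188
0.09 190 [ 0.45141682 -0.21511543] 0.014207866994200397 [ 0.45122641 -0.20935505  0.09922128] 0.10197165532206315
0.102 764 [ 0.4514509  -0.21451607] 0.009363896555586662 [ 0.45142951 -0.21406484  0.10743353] 0.11153253001419777
tray 2285 [ 0.4497938  -0.21801502] 0.03271571375625547 [ 0.40916946 -0.25624748  0.01600356  0.49033022 -0.17553437  0.02517475]
```

View pics/w2.png

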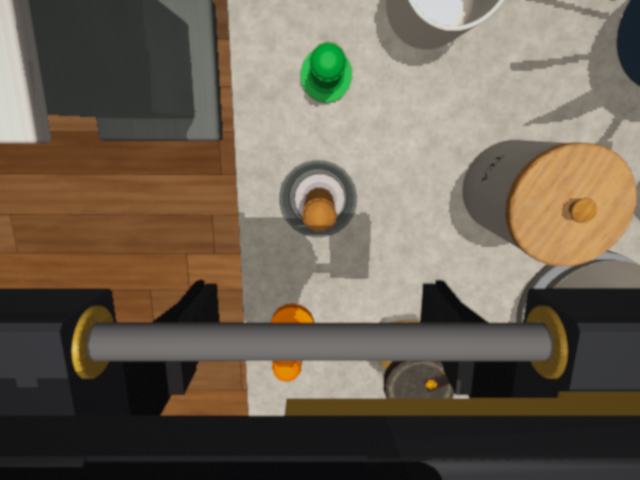

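Wrist view: the brown tamper (top at (319,215)) stands in the tray and its axis is at (0.4515, -0.2153). The green one at (327,70) and the orange one at (290,340) are clear of the jaws. I'll descend and grip.

```bash
python3 -m pendant '[[[0.002,0.001,-0.12],[0,0,0],1],[[0.002,0.001,-0.24],[0,0,0],1],[[0.002,0.001,-0.33],[0,0,0],1],[[0.002,0.001,-0.382],[0,0,0],1],[[0.002,0.001,-0.382],[0,0,0],1],[[0.002,0.001,-0.382],[0,0,0],1],[[0.002,0.001,-0.382],[0,0,0],0],[[0.002,0.001,-0.382],[0,0,0],0],[[0.002,0.001,-0.382],[0,0,0],0],[[0.002,0.001,-0.382],[0,0,0],0],[[0.002,0.001,-0.382],[0,0,0],0],[[0.002,0.001,-0.382],[0,0,0],0],[[0.002,0.001,-0.382],[0,0,0],0],[[0.002,0.001,-0.382],[0,0,0],0]]'
```

```text
time: 5.7
tcp_pos: [0.4511, -0.2171, 0.0741]
tool_rot: [-2.22, -2.222, 0.0]
wrist_force: [-0.1, -0.3, 1.3]
gripper_width: 0.0287
grip_force: 30.0
```

```bash
python3 -m pendant '[[[0,0,0.04],[0,0,0],0],[[0,0,0.12],[0,0,0],0],[[0,0,0.24],[0,0,0],0],[[0,0,0.352],[0,0,0],0],[[0.005,0.1,0.352],[0,0,0],0],[[0.015,0.2,0.352],[0,0,0],0],[[0.025,0.3,0.352],[0,0,0],0],[[0.035,0.4,0.352],[0,0,0],0],[[0.045,0.5,0.352],[0,0,0],0],[[0.055,0.6,0.352],[0,0,0],0],[[0.062,0.68,0.352],[0,0,0],0],[[0.062,0.714,0.352],[0,0,0],0],[[0.062,0.714,0.352],[0,0,0],0],[[0.062,0.714,0.352],[0,0,0],0],[[0.062,0.714,0.352],[0,0,0],0],[[0.062,0.714,0.352],[0,0,0],0]]'
python3 - <<'E'
from w import *
f=[]
s,p,w=wrist('w3.png',['tamper_center','mouth'])
for c in ('top','side'):
    q=manip.snapshot(c);save(q,c+'3.png');W=cloud(q)
    print(c,[(t,[(np.round(r['centre'],4).tolist(),round(r['confidence'],2)) for r in manip.landmark_of(t,q)[:4]]) for t in('mouth','tamper_center')])
    if c=='side':
        x0,y0,z0=s['tcp_pos']
        for a,b in ((-.068,-.056),(-.04,-.02),):
            m=(np.hypot(W[...,0]-x0,W[...,1]-y0)<.035)&(W[...,2]>z0+a)&(W[...,2]<z0+b);A=W[m];print(len(A),*fit(A[:,:2]),A.min(0),A.max(0))
        m=(np.hypot(W[...,0]-x0,W[...,1]-y0)<.035)&(W[...,2]>.12);print('lowest',W[m][:,2].min(),'expect',z0-.068)
    s=manip.observe();f.append(s['wrist_force'])
print(np.mean(f,0),s['ft_torque'],s['tcp_pos'],s['gripper_width'],s['grip_force'])
E
```

```text
time: 7.7
tcp_pos: [0.4824, 0.1391, 0.2503]
tool_rot: [-2.222, -2.221, -0.001]
wrist_force: [0.5, -0.1, -4.1]
gripper_width: 0.0289
grip_force: 30.0
7.7 [0.4824 0.1391 0.2503] [-2.2217e+00 -2.2210e+00 -6.0000e-04] [ 0.47 -0.05 -4.12] 0.0289
tamper_center [([0.486, 0.1385, 0.2379], 0.8)]
mouth [([0.4842, 0.1422, 0.0885], 0.65)]
top [('mouth', [([0.4826, 0.1403, 0.0915], 0.95)]), ('tamper_center', [([0.4819, 0.1376, 0.2335], 0.82), ([0.4222, -0.3685, 0.0524], 0.63), ([0.4562, -0.0927, 0.0494], 0.58)])]
side [('mouth', [([0.48, 0.14, 0.0889], 0.95)]), ('tamper_center', [([0.4185, -0.3664, 0.0548], 0.76), ([0.4535, -0.0948, 0.053], 0.72), ([0.4812, 0.1413, 0.2356], 0.64)])]
87 [0.48105619 0.13486447] 0.024628785018447914 [0.45682369 0.10717975 0.18312074] [0.50675775 0.15279362 0.19414645]
92 [0.48125212 0.13526971] 0.01244008556140824 [0.46787478 0.12026601 0.21120388] [0.49549088 0.14254216 0.22999044]
lowest 0.18312073628730702 expect 0.18216603629602263
[ 0.0470314  -0.24170521 -3.39099425] [-0.08128784  0.01657433  0.008123  ] [0.48228676 0.13999473 0.25012524] 0.029058621915460287 29.994801427528728
```

```bash
python3 -m pendant '[[[0,0,-0.08],[0,0,0],0],[[0,0,-0.13],[0,0,0],0],[[0,0,-0.16],[0,0,0],0],[[0,0,-0.18],[0,0,0],0],[[0,0,-0.19],[0,0,0],0],[[0,0,-0.2],[0,0,0],0],[[0,0,-0.2],[0,0,0],0],[[0,0,-0.2],[0,0,0],0]]'; python3 -m pendant '[[[0,0,-0.008],[0,0,0],0],[[0,0,-0.015],[0,0,0],0],[[0,0,-0.015],[0,0,0],0],[[0,0,-0.015],[0,0,0],0]]'
python3 - <<'E'
from w import *
S=[]
for i in range(4):
    s=manip.observe();S.append(np.r_[s['tcp_pos'],s['wrist_force'],s['ft_torque']]);
    q=manip.snapshot('side')
print(np.round(S,4));cv2.imwrite('pics/s4.png',cv2.resize(q['img'][150:270,230:390,::-1],(800,600),interpolation=2))
E
```

```text
time: 9.15
tcp_pos: [0.4826, 0.1401, 0.1506]
tool_rot: [2.22, 2.222, 0.001]
wrist_force: [-0.2, 0.2, -3.1]
gripper_width: 0.0295
grip_force: 30.0
time: 9.65
tcp_pos: [0.4822, 0.1398, 0.1425]
tool_rot: [-2.22, -2.222, 0.001]
wrist_force: [-0.3, 0.7, -2.0]
gripper_width: 0.0294
grip_force: 30.0
[[ 0.4822  0.1398  0.1425 -0.2756  0.6536 -1.9921  0.107   0.0611  0.0298]
 [ 0.4822  0.1398  0.1425 -0.0844  1.0889 -3.6982  0.0996  0.0667  0.0057]
 [ 0.4822  0.1398  0.1425 -0.1481  0.3296 -2.987   0.0367  0.0635 -0.0065]
 [ 0.4822  0.1398  0.1425  0.1273  0.9535 -3.8011  0.0818  0.0732  0.0097]]
```

View pics/s4.png

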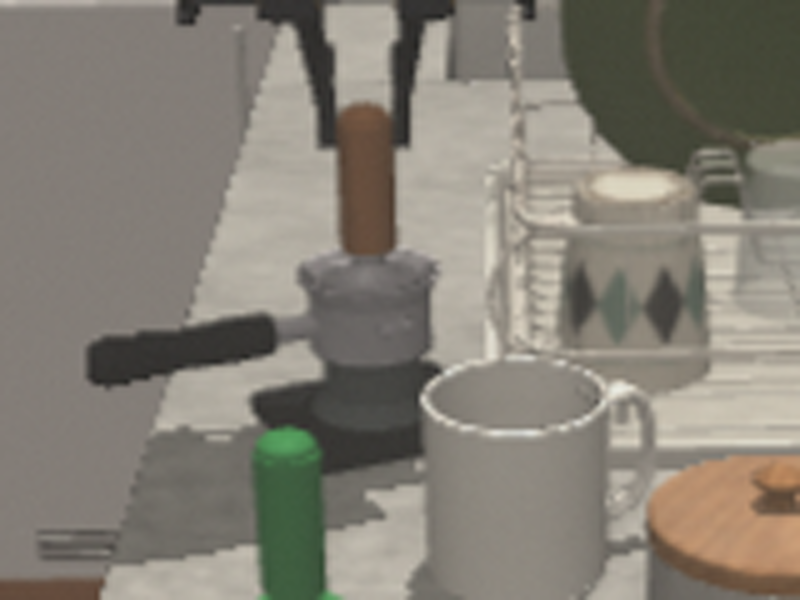

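The picture shows the tamper centred in the holder (handle at column 368, holder's middle at column 368), already inside the bore with no side force. I'll go down in small steps.

```bash
python3 -m pendant '[[[0,0,-0.004],[0,0,0],0],[[0,0,-0.008],[0,0,0],0],[[0,0,-0.008],[0,0,0],0]]';python3 -m pendant '[[[0,0,-0.004],[0,0,0],0],[[0,0,-0.006],[0,0,0],0],[[0,0,-0.006],[0,0,0],0]]';python3 -m pendant '[[[0,0,-0.004],[0,0,0],0],[[0,0,-0.006],[0,0,0],0],[[0,0,-0.006],[0,0,0],0]]'
```

```text
time: 10.22
tcp_pos: [0.4822, 0.1399, 0.1385]
tool_rot: [-2.22, -2.223, 0.0]
wrist_force: [-1.1, 0.0, -3.5]
gripper_width: 0.029
grip_force: 30.0
time: 10.6
tcp_pos: [0.4825, 0.1401, 0.1359]
tool_rot: [2.22, 2.223, 0.001]
wrist_force: [-0.9, -0.1, 1.2]
gripper_width: 0.029
grip_force: 30.0
time: 10.98
tcp_pos: [0.4825, 0.14, 0.1328]
tool_rot: [2.22, 2.222, 0.001]
wrist_force: [-1.1, 1.2, 4.7]
gripper_width: 0.0285
grip_force: 30.0
```

```bash
python3 -m pendant '[[[0,0,-0.003],[0,0,0],0],[[0,0,-0.006],[0,0,0],0],[[0,0,-0.006],[0,0,0],0]]';python3 -m pendant '[[[0,0,-0.002],[0,0,0],0],[[0,0,-0.002],[0,0,0],0]]';python3 - <<'E'
from w import *
S=[]
for i in range(6):
    s=manip.observe();S.append(np.r_[s['tcp_pos'],s['wrist_force'],s['ft_torque']]);q=manip.snapshot('side')
print(np.round(np.mean(S,0),4))
E
```

```text
time: 11.35
tcp_pos: [0.4825, 0.1401, 0.1299]
tool_rot: [2.22, 2.222, 0.001]
wrist_force: [-1.3, 0.8, 6.1]
gripper_width: 0.029
grip_force: 30.0
time: 11.6
tcp_pos: [0.4828, 0.1403, 0.1293]
tool_rot: [2.22, 2.222, 0.002]
wrist_force: [-1.9, 0.2, 9.0]
gripper_width: 0.0289
grip_force: 30.1
[ 0.4828  0.1403  0.1293 -1.4812  0.0892  9.5589  0.0557  0.6056  0.0125]
```

```bash
python3 -m pendant '[[[-0.001,0,0],[0,0,0],0],[[-0.0015,0,-0.0006],[0,0,0],0]]';python3 - <<'E'
from w import *
S=[]
for i in range(6):
    s=manip.observe();S.append(np.r_[s['tcp_pos'],s['wrist_force'],s['ft_torque']]);q=manip.snapshot('side')
print(np.round(np.mean(S,0),4),s['time'])
E
```

```text
time: 12.15
tcp_pos: [0.4824, 0.1403, 0.1292]
tool_rot: [2.22, 2.222, 0.003]
wrist_force: [0.1, 0.5, 10.4]
gripper_width: 0.0289
grip_force: 30.0
[ 4.8240e-01  1.4030e-01  1.2920e-01 -9.3970e-01  3.0590e-01  9.8696e+00
  4.6100e-02  3.2400e-01 -9.8000e-03] 12.4
```

```bash
python3 -m pendant '[[[-0.001,0,-0.0006],[0,0,0],0],[[-0.001,0,-0.001],[0,0,0],0]]';python3 - <<'E'
from w import *
S=[]
for i in range(6):
    s=manip.observe();S.append(np.r_[s['tcp_pos'],s['wrist_force'],s['ft_torque']]);q=manip.snapshot('side')
print(np.round(np.mean(S,0),4),s['time'])
E
```

```text
time: 12.7
tcp_pos: [0.4823, 0.1404, 0.129]
tool_rot: [2.22, 2.222, 0.004]
wrist_force: [-1.2, 0.3, 11.8]
gripper_width: 0.0285
grip_force: 30.0
[ 4.82300e-01  1.40400e-01  1.29000e-01 -7.76000e-01  1.64800e-01
  1.15203e+01  5.27000e-02  2.75100e-01  2.70000e-03] 12.95
```

```bash
python3 -m pendant '[[[0,0,-0.0012],[0,0,0],0],[[0,0,-0.0024],[0,0,0],0]]';python3 - <<'E'
from w import *
S=[]
for i in range(6):
    s=manip.observe();S.append(np.r_[s['tcp_pos'],s['wrist_force'],s['ft_torque']]);q=manip.snapshot('side')
print(np.round(np.mean(S,0),4),s['time'])
E
```

```text
time: 13.25
tcp_pos: [0.4826, 0.1407, 0.1284]
tool_rot: [2.22, 2.222, 0.006]
wrist_force: [-2.3, 0.8, 18.4]
gripper_width: 0.0289
grip_force: 30.1
[ 4.82600e-01  1.40700e-01  1.28500e-01 -1.81290e+00  3.26900e-01
  1.77363e+01  7.74000e-02  6.70600e-01 -7.90000e-03] 13.5
```

Push is about 21 N (17.7 plus the 3.4 N weight). I'll hold here.

```bash
python3 -m pendant '[[[0,0,0],[0,0,0],0],[[0,0,0],[0,0,0],0],[[0,0,0],[0,0,0],0],[[0,0,0],[0,0,0],0],[[0,0,0],[0,0,0],0],[[0,0,0],[0,0,0],0],[[0,0,0],[0,0,0],0],[[0,0,0],[0,0,0],0],[[0,0,0],[0,0,0],0],[[0,0,0],[0,0,0],0],[[0,0,0],[0,0,0],0],[[0,0,0],[0,0,0],0]]';python3 - <<'E'
from w import *
S=[]
for i in range(6):
    s=manip.observe();S.append(np.r_[s['tcp_pos'],s['wrist_force'],s['ft_torque'],s['tool_rot']]);q=manip.snapshot('side')
print(np.round(np.mean(S,0),4),s['time'])
x0,y0,z0=s['tcp_pos'];W=cloud(q)
m=(np.hypot(W[...,0]-x0,W[...,1]-y0)<.03)&(W[...,2]>.096)
A=W[m];print('handle top z',A[:,2].max())
E
```

```text
time: 15.05
tcp_pos: [0.4827, 0.1407, 0.1285]
tool_rot: [2.22, 2.222, 0.006]
wrist_force: [-1.4, 1.3, 17.5]
gripper_width: 0.0287
grip_force: 30.1
[ 4.82600e-01  1.40700e-01  1.28500e-01 -1.33390e+00  4.69200e-01
  1.69699e+01  5.46000e-02  5.92900e-01 -2.20000e-02  2.21980e+00
  2.22200e+00  5.80000e-03] 15.3
handle top z 0.47299105748744913
```

```bash
python3 -m pendant '[[[0,0,0.004],[0,0,0],0],[[0,0,0.01],[0,0,0],0],[[0,0,0.016],[0,0,0],0],[[0,0,0.022],[0,0,0],0],[[0,0,0.03],[0,0,0],0],[[0,0,0.05],[0,0,0],0],[[0,0,0.08],[0,0,0],0],[[0,0,0.14],[0,0,0],0],[[0,0,0.2],[0,0,0],0],[[0,0,0.247],[0,0,0],0],[[0,0,0.247],[0,0,0],0],[[0,0,0.247],[0,0,0],0],[[0,0,0.247],[0,0,0],0],[[0,0,0.247],[0,0,0],0]]';python3 - <<'E'
from w import *
s,p,w=wrist('w5.png',[])
q=manip.snapshot('side');W=cloud(q);x0,y0,z0=s['tcp_pos']
m=(np.hypot(W[...,0]-x0,W[...,1]-y0)<.035)&(W[...,2]>.12)&(W[...,2]<z0-.02);print('lowest',W[m][:,2].min(),'expect',z0-.068)
cv2.imwrite('pics/s5.png',cv2.resize(q['img'][110:260,220:420,::-1],(800,600),interpolation=2))
a=w[(np.hypot(w[...,0]-.482,w[...,1]-.14)<.02)&(w[...,2]>.03)&(w[...,2]<.1)];print('plate',len(a),np.median(a[:,2]) if len(a) else '')
E
```

```text
time: 17.1
tcp_pos: [0.4807, 0.1398, 0.2494]
tool_rot: [-2.22, -2.222, 0.002]
wrist_force: [-0.1, 0.6, -3.2]
gripper_width: 0.0291
grip_force: 30.0
17.1 [0.4807 0.1398 0.2494] [-2.2202e+00 -2.2223e+00  2.1000e-03] [-0.06  0.57 -3.16] 0.0291
lowest 0.18099861503668035 expect 0.18141860783026525
plate 927 0.06912558576446853
```

View pics/s5.png

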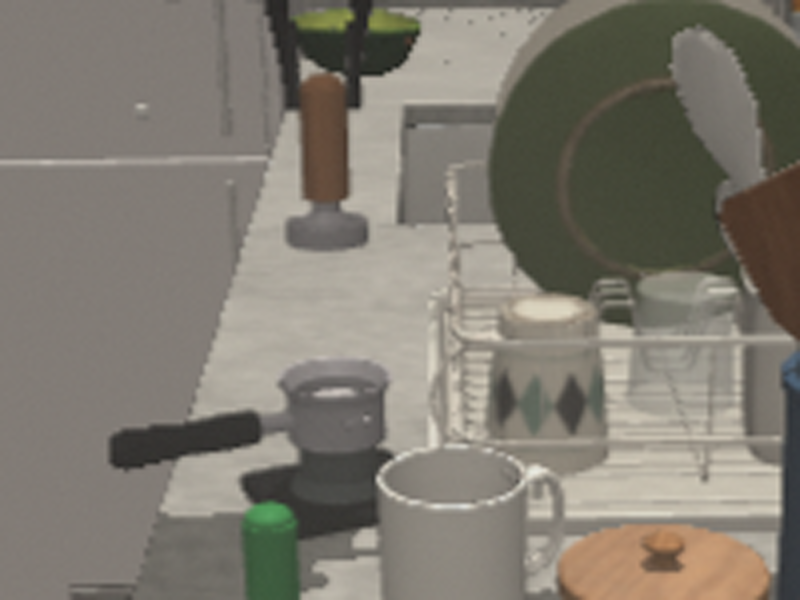

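The tamper hangs upright (foot at (327,230)) with no slip, and the plate is back up, visible at (332,392). I'll return it to the tray.

```bash
python3 -m pendant '[[[-0.005,-0.08,0],[0,0,0],0],[[-0.015,-0.18,0],[0,0,0],0],[[-0.025,-0.28,0],[0,0,0],0],[[-0.035,-0.38,0],[0,0,0],0],[[-0.045,-0.48,0],[0,0,0],0],[[-0.055,-0.58,0],[0,0,0],0],[[-0.06,-0.67,0],[0,0,0],0],[[-0.06,-0.714,0],[0,0,0],0],[[-0.06,-0.714,0],[0,0,0],0],[[-0.06,-0.714,-0.06],[0,0,0],0],[[-0.06,-0.714,-0.16],[0,0,0],0],[[-0.06,-0.714,-0.24],[0,0,0],0],[[-0.06,-0.714,-0.29],[0,0,0],0],[[-0.06,-0.714,-0.32],[0,0,0],0],[[-0.06,-0.714,-0.335],[0,0,0],0],[[-0.06,-0.714,-0.342],[0,0,0],0],[[-0.06,-0.714,-0.342],[0,0,0],0],[[-0.06,-0.714,-0.342],[0,0,0],0]]'
python3 -m pendant '[[[0,0,-0.004],[0,0,0],0],[[0,0,-0.007],[0,0,0],0],[[0,0,-0.007],[0,0,0],0]]'
```

```text
time: 19.45
tcp_pos: [0.4515, -0.2171, 0.0797]
tool_rot: [2.22, 2.222, 0.001]
wrist_force: [-0.0, -0.8, -2.8]
gripper_width: 0.029
grip_force: 30.0
time: 19.82
tcp_pos: [0.4509, -0.217, 0.0755]
tool_rot: [-2.22, -2.222, 0.0]
wrist_force: [0.1, 0.3, -3.9]
gripper_width: 0.0287
grip_force: 30.0
```

```bash
python3 -m pendant '[[[0,0,-0.002],[0,0,0],0],[[0,0,-0.0025],[0,0,0],0],[[0,0,-0.0025],[0,0,0],0]]'
```

```text
time: 20.2
tcp_pos: [0.4511, -0.2172, 0.0745]
tool_rot: [2.22, 2.222, -0.0]
wrist_force: [-0.7, -0.1, -1.8]
gripper_width: 0.0288
grip_force: 30.0
```

```bash
python3 -m pendant '[[[0,0,-0.001],[0,0,0],0],[[0,0,-0.001],[0,0,0],0],[[0,0,-0.001],[0,0,0],0.5],[[0,0,-0.001],[0,0,0],0.7],[[0,0,-0.001],[0,0,0],1],[[0,0,-0.001],[0,0,0],1],[[0,0,-0.001],[0,0,0],1],[[0,0,-0.001],[0,0,0],1],[[0,0,0.06],[0,0,0],1],[[0,0,0.14],[0,0,0],1],[[0,0,0.25],[0,0,0],1],[[0,0,0.36],[0,0,0],1],[[0,0,0.42],[0,0,0],1],[[0,0,0.42],[0,0,0],1],[[0,0,0.42],[0,0,0],1],[[0,0,0.42],[0,0,0],1]]'
python3 - <<'E'
from w import *
s,p,w=wrist('w6.png',['tamper_center'])
for z0,z1 in ((.03,.06),(.06,.09),(.102,.12)):
    a=w[(np.hypot(w[...,0]-.4505,w[...,1]+.2165)<.03)&(w[...,2]>z0)&(w[...,2]<z1)]
    if len(a)>9: print(z0,len(a),*fit(a[:,:2]),a[:,2].max())
q=manip.snapshot('side');save(q,'side6.png')
for t in('mug','jar','canister'):print(t,[np.round(r['centre'],3) for r in manip.landmark_of(t,q)[:1]])
E
```

```text
time: 22.2
tcp_pos: [0.4504, -0.2169, 0.2833]
tool_rot: [-2.22, -2.221, 0.002]
wrist_force: [0.8, -0.2, 0.2]
gripper_width: 0.087
grip_force: 0.0
22.2 [ 0.4504 -0.2169  0.2833] [-2.2196e+00 -2.2214e+00  2.2000e-03] [ 0.79 -0.15  0.25] 0.087
tamper_center [([0.4526, -0.2171, 0.061], 0.76), ([0.4535, -0.0938, 0.0469], 0.72), ([0.6522, -0.2043, -0.0008], 0.21)]
0.03 86 [ 0.45163537 -0.21727821] 0.014745909421472324 0.05976958252459941
0.06 126 [ 0.45159147 -0.2173217 ] 0.014769419213898748 0.08929533122516004
0.102 697 [ 0.45155826 -0.21656419] 0.009410147212272896 0.11148835003367324
mug [array([ 0.571, -0.02 , -0.002])]
jar [array([ 0.552, -0.389, -0.   ])]
canister [array([ 0.652, -0.205, -0.003])]
```

View pics/side6.png

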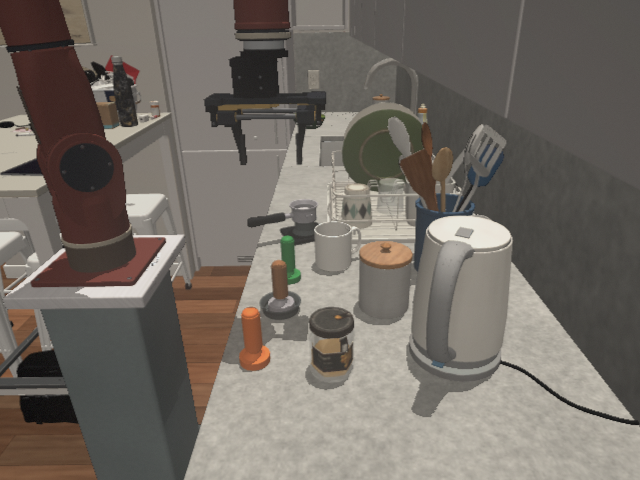

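The tamper stands upright in its tray at (280,288), with the same axis at every height. The mug, jar and canister are where they were, and the arm is clear of everything.

```bash
python3 -c "from rig import manip;print(manip.hand_in())"
```

```text
the job is handed in; nothing more can be done
None
```

Job handed in at about 22 s: I pressed the sprung plate onto its stop and held it there for about 2 s at roughly 20–21 N, the plate came back up, and the tamper stands upright in its tray with the mug, jar and canister where they were; the plate being level under the foot was inferred from the near-upright tool, not seen.

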